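# Gather the block plugs in the tub's lip corner

## Robot

A 7-joint arm with a two-finger parallel gripper is mounted at the origin on the work surface. World frame = base frame: x ahead of the robot, y to its left, z up, the work surface at z = 0. Lengths are in m, angles in rad, forces in N, time in s.
With the tool pointing down it reaches from about 0.425 to 0.925 m from the base axis. Payload 6.8 kg.
Tool frame: the origin (TCP) lies on the centre line of the jaws, within the pads' length; the fingertips stand 14 mm ahead of it and the grasp point (between the pads) lies 5 mm behind it (r.nose_length is the distance from the TCP to the fingertips, in m); z points along the fingers, y is the direction in which the jaws open and shut (so a half turn about z gives the same grasp; the last joint's range is limited). The gripper opens to 85 mm and grips with 20 to 120 N. Pads are 22 mm wide; open, the fingers measure 114 mm over their backs; the gripper's body (76 mm by 85 mm) begins 54 mm behind the grasp point. The pads swing forward as they close: fully open they stand 13 mm farther back than shut.
Start: joints at [-1.262, 0.477, 0.022, 1.555, -0.011, 1.109, -0.083], TCP at [0.273, 0.617, 0.245] pointing down, gripper open.
Joint ranges: [-2.96, 2.96], [-0.34, 2.1], [-1.41, 1.46], [0.24, 2.44], [-1.37, 4.51], [0.17, 1.92], [-2.96, 2.96]. Speed limits (rad/s): [2.39, 2.39, 3.14, 3.14, 3.14, 3.14, 3.14].

## Interface

Orientations are given as a rotation vector (axis times angle).
In Python, from bench import r, imaging, look_for, outline_of gives the robot as it stands. The module is installed in compiled form; this text tells all that it offers.
- The arm moves only by the tool carry_out, never from a script. Its arguments are lists of equal length, an entry for each row: "offset": the shift along the tool's x, y, z as a fraction of full scale, a list of three; "turn": the turn, a rotation vector about the tool's x, y, z as a fraction of full scale, a list of three. A call has 1 to 8 rows; each row is the pose to reach, as a shift and turn from the pose commanded when the call began, along the tool's axes at that moment; what a row does not reach only later rows make up. Full scale, the value 1, is 0.5 m for a shift and 1.5 rad for a turn. A row lasts 1/10 s, in which the tool goes at most 50 mm and 8.59 degrees, less where a joint would pass 70% of its speed; a pose out of reach is approached as far as the arm can. A call with a number of a shift or a turn outside -1 to 1 is refused whole. A call with a gripper value outside its range is refused whole. "hand" is the closure, from 0 (fully open) to 1 (shut), set as the call begins (left out, the last holds). The fingers move at their own pace and stop on an object; "force" is the grip in N (left out, the last holds). Time passes only in rows, so rows that repeat a pose let the fingers close. It gives the time, the measured TCP pose, the force and the opening at its end, in the units of the state.
- r.get_obs(): the state, without advancing time (a new reading comes with each control period).
- imaging.grab_frame(name): name is "side" or "top"; returns a dict with "pixels" (384x512x3 uint8, red, green, blue), "fx", "fy", "cx", "cy" (pixels), "k1" (the pictures are not rectified: a ray, as slopes to the right and down, at radius r is drawn at 1 + k1 r^2 times it, then the intrinsics apply), "R" (3x3) and "t" (3): a world point X has camera coordinates R X + t. Camera axes: x right, y down, z forward; pixel columns grow to the right and rows downward; lengths in m; the calibration is good to about 2 mm. A picture is of the moment at which its call begins. There is no depth.
- r.hand_in(): hands the job in, once; it reports no verdict.
Trained networks look in the newest picture that a camera, given by its name, has taken for a name from the list of things; names that differ only in an ending like _2 or _b are one class to them, and where a whole thing is asked for, a point or a joint stands for the part that bears it (a point fixed in the world has none). Each returns a list of dicts, best first, with "score" (0 to 1); they miss things now and then, are a little off and sometimes report something else, mostly with a low value. They report only what shows in the picture. A call takes as long as a camera call. They do not tell look-alikes from the thing itself.
- look_for(query, camera): "xyz" ([x, y, z] in m, in the coordinates of the camera as it stood for that picture, good to about 4 mm: the middle of the surface that is visible of it).
- outline_of(query, camera): "region" (384x512 bool, what is visible of it).
The state is a dict: "clock": time; "joints": joint angles; "qvel": joint speeds; "tau": joint torques, N m; "tcp_pos": TCP position; "orientation": TCP orientation; "contact_force": force on the tool from outside, world axes, zero at the start; "moment": the same for the moment, N m; "grip_width": finger opening in m.
Only numpy, scipy, OpenCV 4.12 (cv2) and the standard library are available. Lean on these libraries where they do the work, as an engineer would, in place of code of your own. Each camera call takes 0.05 s, during which the arm holds its last target. There are 200 camera calls.

## Task

Take the pipette that lies across the tub and lay it in its two-forked rest, and let go of it. Then lift the tub by its handle, clear of the bench, tilt it until all five loose plugs have slid together into the cut corner with the pouring lip, and hold it there. Finish while still holding the tub up, still and plainly tilted, with the plugs inside and the other things on the bench left where they are.

Things in the scene. Friction and masses are not known exactly. Their poses are not given: they have to be found in the camera images.
- tub: open grey plastic tub, 220 (x) x 150 (y) x 45 mm high, walls and floor 3 mm, 0.3 kg; origin at the centre of its underside, z up. The corner at -x, -y is cut at 45 degrees (50 mm off each side), with a lip 18 mm out at the rim; the others are square. A carrying bow spans it at mid-length, from long wall to long wall. Its x points roughly away from the robot: the lip corner is the near right one
- tub_handle (a point): middle of the handle bar of the tub's carrying bow: a grey bar 14 mm thick (tub x) x 158 mm long (tub y) x 24 mm high, 90 mm above the tub's underside (it spans 78 to 102 mm), straight over the tub's middle, the tub open below it; axes as the tub's. Pinch it across its 14 mm
- tub_corner (a point): point on the top of the tub's floor, at the inside of the middle of the cut wall in the lip corner: 82 mm towards -x and 47 mm towards -y from the tub's middle; axes as the tub's
- plug0: one of five equal, loose, polished aluminium plugs, upright cylinders 20 mm in diameter and 12 mm high, 11 g, lying scattered in the tub; origin at the centre of its underside. They slide on the tub's floor once it tilts more than about 10 to 15 degrees; about 30 degrees straight towards the lip corner brings them into it, also along the walls
- plug1: another of the five plugs, exactly as plug0
- plug2: another of the five plugs, exactly as plug0
- plug3: another of the five plugs, exactly as plug0
- plug4: another of the five plugs, exactly as plug0
- pipette: white pipette: flat-sided body 20 (x) x 170 (y) x 20 mm high, a thin plunger 23 mm beyond the +y end, a tapered tip 30 mm beyond the -y end; 0.09 kg, balanced at mid-body; origin at the centre of the body's underside. It lies flat across the tub's two long walls, 45 mm up, about 76 mm from the handle, on the side away from the robot
- rest: fixed aluminium rest: foot plate 80 (x) x 110 (y) x 8 mm, with two upright forks 10 mm thick at y = -40 and +40 mm, 70 mm free between them; origin at the centre of its underside. Each fork has a flat seat 60 mm up between two prongs that flare from about 27 mm apart at the seat to 55 mm at their tops, 88 mm up
- rest_seat (a point): point midway between the two forks at the height of their seats, 60 mm up; the pipette's underside comes to lie here, its length along y (either end first), its middle between the forks; axes as the rest's
- tube_rack: white tube rack, 90 x 130 x 36 mm, with some tubes up to 47 mm high, standing to the left of the tub; bystander, origin at the centre of its underside
- green_rack: flat green rack, 85 x 128 x 30 mm, beyond the tub; bystander, origin at the centre of its underside
- reagent: amber jar, 60 mm in diameter, 115 mm high, beyond the rest; bystander, origin at the centre of its underside
Things that resemble listed ones, but are neither listed nor needed, are in the scene too. What is shaped like the rest but red is not meant.

How it is judged:
On the way, in this order (a step that is already met when the one before it is completed fails the run):
1. the pipette lies in both forks of its rest, let go (contact force between pipette and rest above 0.4 N and z of pipette in the frame of rest_seat between -0.006 and 0.006 m and y of pipette in the frame of rest_seat between -0.035 and 0.035 m and x of pipette in the frame of rest_seat between -0.01 and 0.01 m and angle between the y axis of pipette and the y axis of rest, either way round below 0.15 rad and contact force between pipette and the fingers below 0.05 N and linear speed of pipette below 0.03 m/s), for 0.2 s.
2. the tub is held clear of the bench, tilted, with all five plugs in its lip corner (contact force between tub and the fingers above 1 N and contact force between tub and table below 0.05 N and contact force between tub and rest below 0.05 N and height (world z) of tub_corner above 0.02 m and angle between tub's own z axis and vertical between 0.22 and 1.1 rad and distance between each of plug0, plug1, plug2, plug3, plug4 and tub_corner below 0.085 m), for 0.2 s.
At the end, for the whole second after the job is handed in: Only the fingers hold the tub, over 20 mm up at its lip corner, tilted 13 to 63 degrees and still; all five plugs lie within 85 mm of the lip corner's inner floor point, at rest; the pipette lies untouched in both forks, its middle within 35 mm of the rest's along it and 10 mm across (all of step 1 and all of step 2 and linear speed of tub below 0.03 m/s and linear speed of each of plug0, plug1, plug2, plug3, plug4 below 0.04 m/s); the arm keeps its last pose, push and grip.
It fails at once if a bystander is moved by more than 30 mm (distance of any of tube_rack, green_rack, reagent from where it was at the start of the episode above 0.03 m).
It fails at once if a plug leaves the tub (distance between any of plug0, plug1, plug2, plug3, plug4 and tub_handle above 0.2 m).
It also fails if it takes over 54 s, if anything falls off the work surface, if the arm or the gripper's body presses on something with over 40 N, if the wrist force passes 120 N, or if a joint passes its speed limit or range.

## Working session

There is one attempt and no reset: what is moved stays moved. The work goes in short steps, Python scripts to look and compute and a tool call to move; the robot and the scene stay as the last step left them, time stands still between calls to the robot, and variables do not carry over. Pictures are saved under pics/ and viewed, about 8 in all and at most 12, crops included, and the job is handed in when it is done.

Besides the shell and the picture viewer there is one more tool, called after "Request:" by a JSON object that holds its "op" and its "data", one argument or row to a line. carry_out: Moves the arm, as the interface text tells. Shift numbers are shares of 0.5 m and turn numbers shares of 1.5 rad, none past 1 either way. Its arguments: {"type":"object","properties":{"offset":{"type":"array","items":{"type":"array","items":{"type":"number","minimum":-1,"maximum":1}}},"turn":{"type":"array","items":{"type":"array","items":{"type":"number","minimum":-1,"maximum":1}}},"hand":{"type":"number"},"force":{"type":"number"}},"required":["offset","turn"]}

```bash
mkdir -p pics
cat > h.py <<'E'
import numpy as np, cv2
from bench import r, imaging, look_for, outline_of
def cam(f):
    R=np.array(f["R"]);t=np.array(f["t"]).ravel();return R,t
def ray(f,u,v):
    x=(u-f["cx"])/f["fx"];y=(v-f["cy"])/f["fy"];a,b=x,y
    for _ in range(30):
        k=1+f["k1"]*(a*a+b*b);a,b=x/k,y/k
    R,t=cam(f);return -R.T@t,R.T@np.array([a,b,1.])
def onz(f,u,v,z):
    o,d=ray(f,u,v);return o+d*(z-o[2])/d[2]
def proj(f,X):
    R,t=cam(f);c=R@np.asarray(X,float)+t;a,b=c[0]/c[2],c[1]/c[2];k=1+f["k1"]*(a*a+b*b)
    return f["fx"]*a*k+f["cx"],f["fy"]*b*k+f["cy"]
def world(f,xyz):
    R,t=cam(f);return R.T@(np.array(xyz)-t)
E
python3 - <<'E'
from h import *
ims=[]
for c in("top","side"):
    f=imaging.grab_frame(c);im=f["pixels"][:,:,::-1];cv2.imwrite(f"pics/{c}0.png",cv2.resize(im,(800,600)))
    print(c,f["fx"],f["k1"],"campos",np.round(ray(f,256,192)[0],3))
    for q in("tub","tub_handle","tub_corner","plug0","pipette","rest","tube_rack","green_rack","reagent"):
        for d in look_for(q,c)[:6]:
            w=world(f,d["xyz"]);print(q,round(d["score"],2),np.round(w,3),np.round(proj(f,w)))
print(r.get_obs())
E
```

```text
top 351.2887249541018 -0.06794452161831444 campos [0.373 0.008 1.165]
tub 0.9 [0.48  0.148 0.   ] [216. 228.]
tub_handle 0.58 [0.475 0.151 0.007] [215. 230.]
tub_corner 0.91 [0.482 0.152 0.004] [215. 228.]
tub_corner 0.4 [0.776 0.129 0.03 ] [220. 140.]
plug0 0.32 [0.475 0.152 0.006] [215. 230.]
pipette 0.66 [0.559 0.133 0.068] [218. 202.]
pipette 0.4 [ 0.513 -0.319  0.007] [356. 215.]
rest 0.93 [ 0.369 -0.45   0.007] [399. 258.]
rest 0.89 [ 0.364 -0.251  0.012] [339. 261.]
rest 0.76 [ 0.517 -0.319  0.012] [357. 214.]
rest 0.59 [ 0.69  -0.332  0.002] [356. 164.]
rest 0.55 [ 0.493 -0.121  0.012] [297. 222.]
rest 0.16 [0.476 0.15  0.003] [215. 230.]
tube_rack 0.92 [0.57  0.437 0.034] [128. 202.]
tube_rack 0.39 [0.779 0.129 0.029] [221. 140.]
green_rack 0.6 [0.777 0.131 0.033] [220. 140.]
reagent 0.64 [ 0.737 -0.173  0.113] [314. 141.]
reagent 0.61 [0.476 0.147 0.   ] [216. 230.]
side 414.5594260087348 -0.06715094170667857 campos [0.546 0.945 0.738]
tub 0.61 [0.476 0.146 0.018] [299. 251.]
tub_handle 0.69 [0.479 0.141 0.017] [298. 250.]
tub_corner 0.97 [0.482 0.145 0.026] [297. 249.]
plu
[... 429 characters left out ...]
63  0.074] [211. 168.]
{'clock': 1.0, 'joints': array([-1.26209197,  0.47702569,  0.02239513,  1.55540188, -0.01151978,
        1.10930318, -0.08307344]), 'qvel': array([-0.00011597,  0.00030604, -0.00078608, -0.00243557,  0.00034111,
       -0.00273092, -0.00156906]), 'tau': array([ 7.81346280e-04, -5.96320188e+01,  1.60676256e+00, -2.81556487e+01,
        1.24913329e-02,  1.32419391e-03,  1.22142961e-05]), 'tcp_pos': array([0.27325891, 0.61722889, 0.24528977]), 'orientation': array([-6.49977386e-01, -3.07358453e+00,  8.40682884e-06]), 'contact_force': array([ 0.10943747,  0.81112776, -0.16732883]), 'moment': array([-0.0355099 ,  0.05640573,  0.0123477 ]), 'grip_width': 0.08541083873718233}
```

View pics/top0.png

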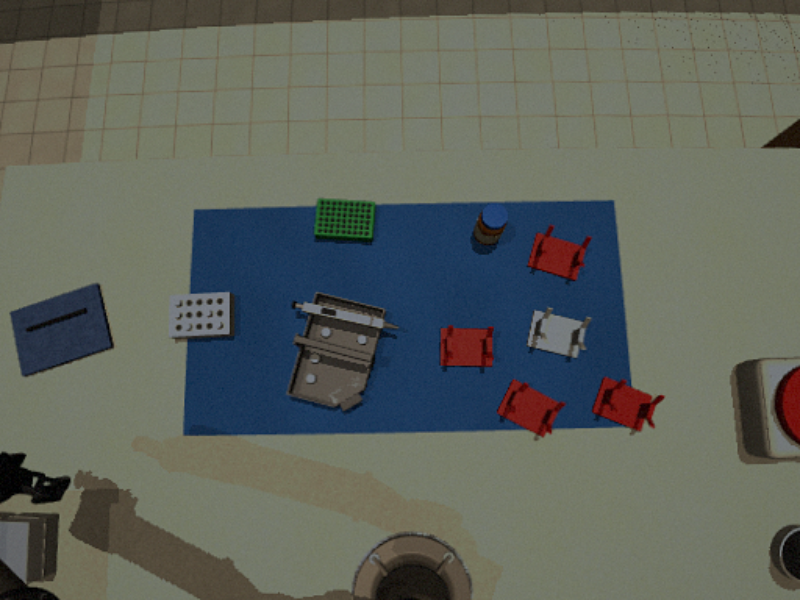

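View pics/side0.png

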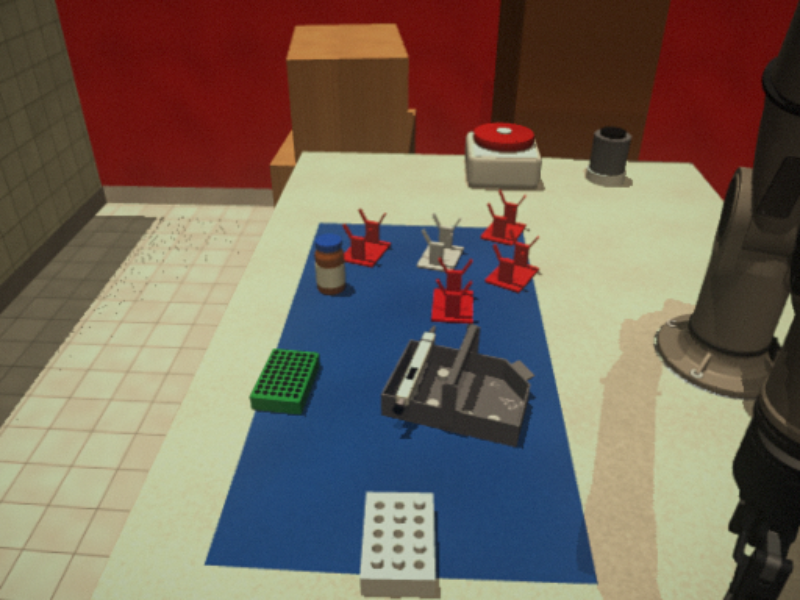

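The top picture (800 px wide) shows the tub at (335,350), with the pipette across it at (343,315), plunger left and tip right. Rest-shaped candidates are red at (466,347), (558,255), (531,408) and (628,405), and bare metal at (558,333). I choose the metal one and check it in a close crop.

Run:
```python
from h import *
fr={c:imaging.grab_frame(c) for c in("top","side")}
def crop(c,u,v,w,h):
    im=np.ascontiguousarray(fr[c]["pixels"][v:v+h,u:u+w,::-1]);im=cv2.convertScaleAbs(im,alpha=1.5)
    im=cv2.resize(im,(400,300),interpolation=cv2.INTER_CUBIC);s=400/w
    for k in range((u+9)//10*10,u+w,10):
        x=int((k+.5-u)*s);cv2.line(im,(x,0),(x,5),(0,255,255));cv2.putText(im,str(k),(x-10,15),0,.32,(0,255,255))
    for k in range((v+9)//10*10,v+h,10):
        y=int((k+.5-v)*s);cv2.line(im,(0,y),(5,y),(0,255,255));cv2.putText(im,str(k),(6,y+4),0,.32,(0,255,255))
    return im
a=np.vstack([np.hstack([crop("top",176,180,88,66+18-18),crop("top",330,190,56,42)]),np.hstack([crop("side",236,204,112,84),crop("side",260,132,48,36+6-6)])])
cv2.imwrite("pics/crop1.png",a)
for c in fr:
    for q in ("pipette","rest","tub"):
        for d in outline_of(q,c)[:5]:
            m=d["region"].astype(np.uint8);ys,xs=np.nonzero(m);print(c,q,round(d["score"],2),m.sum(),xs.mean().round(1),ys.mean().round(1),np.round(cv2.minAreaRect(np.c_[xs,ys].astype(np.float32))[1:],1) if 0 else np.round(fr[c]["pixels"][m>0].mean(0)))
np.savez("f0.npz",**{c+k:np.array(fr[c][k]) for c in fr for k in fr[c]})
```

```text
top pipette 0.79 344 219.7 201.7 [103. 104. 106.]
top rest 0.97 746 356.7 162.7 [102.  23.  20.]
top rest 0.73 790 298.1 221.4 [106.  28.  24.]
top rest 0.66 844 338.4 260.6 [104.  23.  20.]
top rest 0.63 823 355.9 213.2 [103. 106. 106.]
top tub 0.93 2931 214.1 226.3 [69. 64. 59.]
side pipette 0.88 485 265.8 236.0 [136. 139. 123.]
side rest 0.88 752 290.2 191.3 [134.  30.  34.]
side rest 0.74 677 328.3 170.5 [134.  41.  38.]
side rest 0.6 584 234.1 156.3 [129.  41.  39.]
side tub 0.87 4321 296.8 250.3 [68. 64. 60.]
```

View pics/crop1.png

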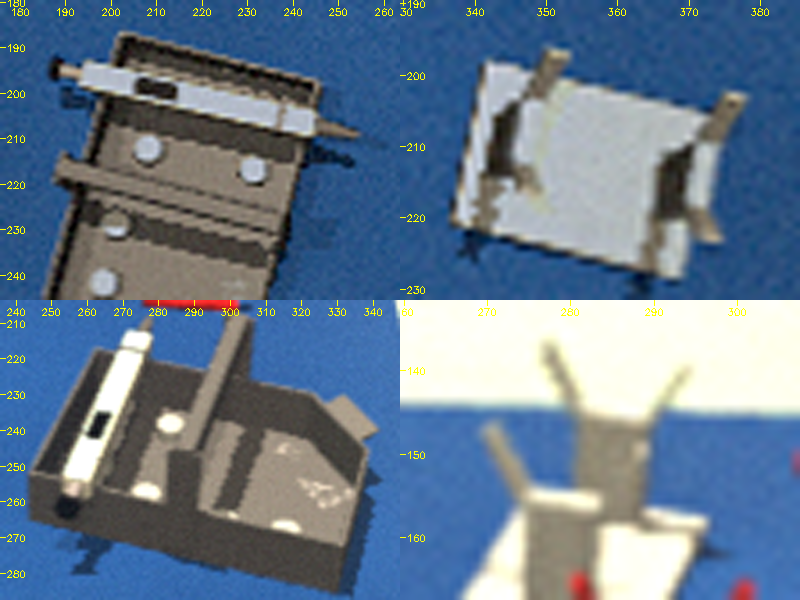

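```bash
cat > fit.py <<'E'
from h import *
from scipy.optimize import least_squares
z=np.load("f0.npz");F={c:{k:(z[c+k] if z[c+k].ndim else float(z[c+k])) for k in("fx","fy","cx","cy","k1","R","t","pixels")} for c in("top","side")}
def P(p,pt,z0):
    c,s=np.cos(p[2]),np.sin(p[2]);return [p[0]+c*pt[0]-s*pt[1],p[1]+s*pt[0]+c*pt[1],z0+pt[2]]
t1=lambda x,y:("top",175.5+x/4.545,179.5+y/4.545)
t2=lambda x,y:("top",329.5+x/7.143,189.5+y/7.143)
s1=lambda x,y:("side",235.5+x/3.571,203.5+(y-300)/3.571)
s2=lambda x,y:("side",259.5+x/8.333,131.5+(y-300)/8.333)
def fit(name,obs,p0,z0):
    f=lambda p:np.concatenate([np.subtract(proj(F[o[0]],P(p,pt,z0)),o[1:]) for pt,o in obs])
    s=least_squares(f,p0,loss="soft_l1");print(name,np.round(s.x,4),np.round(f(s.x).reshape(-1,2),1).tolist());return s.x
rest=fit("rest",[((.04,.055,.008),t2(85,62)),((-.04,.055,.008),t2(52,222)),((-.04,-.055,.008),t2(285,278)),((.04,-.055,.008),t2(320,112))],[.51,-.32,0],0)
tub=fit("tub",[((.11,.075,.045),t1(122,32)),((.11,-.075,.045),t1(322,80)),((.11,-.075,.045),s1(97,350)),((.11,.075,.045),s1(32,472)),((-.11,.075,.045),s1(340,547)),((-.11,.075,0),s1(340,594))],[.48,.15,0],0)
pip=fit("pip",[((0,.108,.01),t1(52,70)),((0,-.115,.01),t1(357,135)),((0,.108,.01),s1(65,510)),((0,-.085,.02),s1(139,335)),((-.01,-.085,.02),t1(312,135)),((.01,-.085,.02),t1(318,108)),((.01,.085,.02),t1(88,62))],[.56,.14,0],.045)
d=P([0,0,0],pip-tub,0);c,s=np.cos(tub[2]),np.sin(tub[2]);dx=pip-tub;print("pip in tub",c*dx[0]+s*dx[1],-s*dx[0]+c*dx[1])
out=[]
def dr(c,box,sc):
    u,v,w,h=box;im=cv2.resize(cv2.convertScaleAbs(np.ascontiguousarray(F[c]["pixels"][v:v+h,u:u+w,::-1]),alpha=1.4),(400,300))
    s=400/w
    def L(p,z0,a,b,col):
        q=[tuple(int((k+.5-o)*s) for k,o in zip(proj(F[c],P(p,e,z0)),(u,v))) for e in(a,b)];cv2.line(im,*q,col,1)
    def box3(p,z0,lx,ly,h0,h1,cy,col,cx=0):
        C=[(cx+i*lx/2,cy+j*ly/2) for i,j in((1,1),(-1,1),(-1,-1),(1,-1))]
        for i in range(4):
            for hh in(h0,h1):L(p,z0,(*C[i],hh),(*C[(i+1)%4],hh),col)
    box3(tub,0,.22,.15,0,.045,0,(0,255,0));box3(tub,0,.014,.158,.078,.102,0,(0,255,255));box3(pip,.045,.02,.17,0,.02,0,(0,0,255))
    box3(rest,0,.08,.11,0,.008,0,(0,255,0))
    for y in(-.04,.04):box3(rest,0,.027,.01,.06,.06,y,(0,0,255));box3(rest,0,.055,.01,.088,.088,y,(255,0,255))
    return im
cv2.imwrite("pics/fit.png",np.vstack([np.hstack([dr("top",(176,180,88,66),0),dr("top",(330,190,56,42),0)]),np.hstack([dr("side",(236,204,112,84),0),dr("side",(260,132,48,36),0)])]))
E
python3 fit.py
```

```text
rest [ 0.5202 -0.3169 -0.2575] [[0.2, -0.5], [0.2, 0.3], [0.0, 0.1], [-0.6, 0.1]]
tub [ 0.4893  0.1441 -0.2722] [[0.1, -0.6], [0.5, 0.1], [-0.0, -0.4], [-0.6, 0.5], [1.9, 0.0], [-0.1, 0.3]]
pip [ 0.5618  0.1303 -0.2359] [[0.0, -0.6], [0.4, -0.4], [0.6, 1.2], [0.5, -0.5], [0.3, 0.2], [0.3, 0.1], [-0.8, -1.0]]
pip in tub 0.07354322258540774 0.006191471571184751
```

View pics/fit.png

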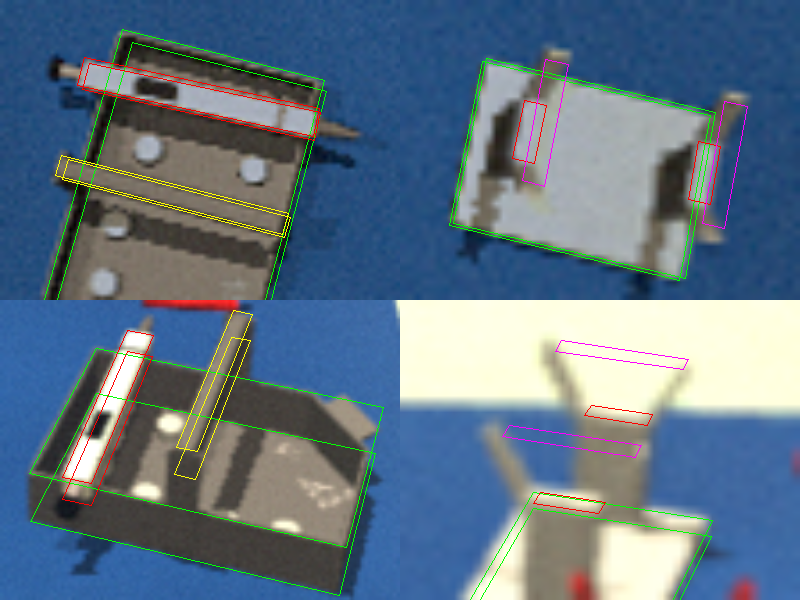

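The crop confirms the bare-metal rest and the overlaid models match within about 2 mm.
- Rest: (0.520, -0.317), yaw -0.258.
- Tub: (0.489, 0.144), yaw -0.272.
- Pipette: (0.562, 0.130), yaw -0.236.

Next I work out the moves.

```bash
cat > go.py <<'E'
from h import *
from scipy.spatial.transform import Rotation as Ro
def Rdown(yaw): # tool y (jaw) along (cos yaw, sin yaw), z down
    y=np.array([np.cos(yaw),np.sin(yaw),0]);zz=np.array([0,0,-1.]);return Ro.from_matrix(np.c_[np.cross(y,zz),y,zz])
def go(p,Rt,o=None):
    o=o or r.get_obs();R0=Ro.from_rotvec(o["orientation"])
    print("offset",np.round(R0.inv().apply(np.array(p)-o["tcp_pos"])/.5,4),"turn",np.round((R0.inv()*Rt).as_rotvec()/1.5,4))
E
python3 - <<'E'
from go import *
print(r.nose_length)
go([.562,.130,.16],Rdown(-.236)); go([.42,.4,.22],Rdown(-.236))
E
```

```text
0.014
offset [-0.9226 -0.6572  0.1706] turn [-0.     -0.      0.9266]
offset [-0.4443 -0.2784  0.0506] turn [-0.     -0.      0.9266]
```

Request:
{"op": "carry_out", "data": {
  "offset": [
    [-0.44,-0.28,0.05],
    [-0.44,-0.28,0.05],
    [-0.44,-0.28,0.05],
    [-0.44,-0.28,0.05],
    [-0.92,-0.66,0.1],
    [-0.92,-0.66,0.1],
    [-0.92,-0.66,0.1],
    [-0.92,-0.66,0.1]
  ],
  "turn": [
    [0,0,0.9266],
    [0,0,0.9266],
    [0,0,0.9266],
    [0,0,0.9266],
    [0,0,0.9266],
    [0,0,0.9266],
    [0,0,0.9266],
    [0,0,0.9266]
  ],
  "hand": 0
}}

```text
clock: 2.2
tcp_pos: [0.4802, 0.275, 0.2097]
orientation: [-2.278, -2.163, -0.002]
contact_force: [0.9, 0.2, 0.7]
grip_width: 0.0857
```

Run:
```python
from go import *
print(r.get_obs()["joints"]);go([.562,.130,.13],Rdown(-.236))
```

```text
[-0.93578191  0.32716358  0.37503594  1.90734184 -0.1474998   0.93268389
 -0.54281378]
offset [-0.2813  0.1785  0.1592] turn [ 0.0003 -0.0006  0.1226]
```

Request:
{"op": "carry_out", "data": {
  "offset": [
    [-0.28,0.18,0.16],
    [-0.28,0.18,0.16],
    [-0.28,0.18,0.16],
    [-0.28,0.18,0.16],
    [-0.28,0.18,0.16],
    [-0.28,0.18,0.16],
    [-0.28,0.18,0.16]
  ],
  "turn": [
    [0,0,0.1226],
    [0,0,0.1226],
    [0,0,0.1226],
    [0,0,0.1226],
    [0,0,0.1226],
    [0,0,0.1226],
    [0,0,0.1226]
  ]
}}

```text
clock: 2.9
tcp_pos: [0.5627, 0.1344, 0.1298]
orientation: [-2.459, -1.954, -0.001]
contact_force: [-0.8, -0.4, -0.3]
grip_width: 0.0857
```

```bash
cat > snap.py <<'E'
import sys
from go import *
# snap.py out cam u v w h [cam u v w h]
a=sys.argv[2:];ims=[]
for i in range(0,len(a),5):
    c=a[i];u,v,w,h=map(int,a[i+1:i+5]);im=imaging.grab_frame(c)["pixels"][v:v+h,u:u+w,::-1]
    ims.append(cv2.resize(cv2.convertScaleAbs(np.ascontiguousarray(im),alpha=1.4),(400,300) if len(a)>5 else (800,600),interpolation=cv2.INTER_CUBIC))
cv2.imwrite("pics/"+sys.argv[1],np.hstack(ims))
E
python3 snap.py a1.png top 176 160 112 84 side 216 184 128 96
python3 -c "
from go import *
o=r.get_obs();print(o['tcp_pos'],o['clock']);go([.562,.130,.064],Rdown(-.236))"
```

```text
[0.56269579 0.13467025 0.13003018] 3.0
offset [-0.0096  0.0007  0.132 ] turn [ 0.0003 -0.0009  0.0058]
```

View pics/a1.png

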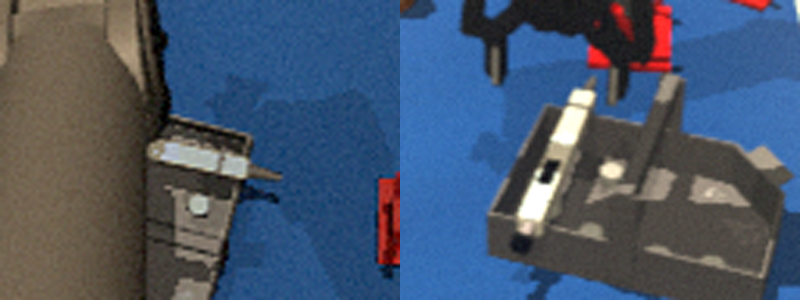

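The side view shows the open jaws straddling the pipette, with the near finger clear of the handle. I'll narrow the jaws and descend.

Request:
{"op": "carry_out", "data": {
  "offset": [
    [-0.01,0,0.04],
    [-0.01,0,0.08],
    [-0.01,0,0.13],
    [-0.01,0,0.13],
    [-0.01,0,0.13],
    [-0.01,0,0.13]
  ],
  "turn": [
    [0,0,0.006],
    [0,0,0.006],
    [0,0,0.006],
    [0,0,0.006],
    [0,0,0.006],
    [0,0,0.006]
  ],
  "hand": 0.4,
  "force": 25
}}

```text
clock: 3.6
tcp_pos: [0.5626, 0.1286, 0.0659]
orientation: [2.469, 1.941, 0.003]
contact_force: [0.3, -1.1, -0.5]
grip_width: 0.0515
```

Request:
{"op": "carry_out", "data": {
  "offset": [
    [0,0,0],
    [0,0,0],
    [0,0,0],
    [0,0,0],
    [0,0,0],
    [0,0,0],
    [0,0,0],
    [0,0,0]
  ],
  "turn": [
    [0,0,0],
    [0,0,0],
    [0,0,0],
    [0,0,0],
    [0,0,0],
    [0,0,0],
    [0,0,0],
    [0,0,0]
  ],
  "hand": 1,
  "force": 25
}}

```text
clock: 4.4
tcp_pos: [0.5622, 0.1281, 0.0654]
orientation: [-2.47, -1.941, -0.002]
contact_force: [-0.9, 0.6, 7.2]
grip_width: 0.0192
```

Request:
{"op": "carry_out", "data": {
  "offset": [
    [0,0,-0.05],
    [0,0,-0.12],
    [0,0,-0.22],
    [0,0,-0.22],
    [0,0,-0.22],
    [0,0,-0.22]
  ],
  "turn": [
    [0,0,0],
    [0,0,0],
    [0,0,0],
    [0,0,0],
    [0,0,0],
    [0,0,0]
  ]
}}

```text
clock: 5.0
tcp_pos: [0.5607, 0.1278, 0.1733]
orientation: [-2.469, -1.941, 0.003]
contact_force: [-0.5, 0.2, -1.6]
grip_width: 0.0196
```

```bash
python3 snap.py a2.png top 150 140 160 120 side 176 114 192 144
python3 -c "
from go import *
o=r.get_obs();print(o['tcp_pos'],o['grip_width'],o['contact_force'])
for q in ('pipette',):
  for c in ('top','side'):
    f=imaging.grab_frame(c)
    for d in look_for(q,c)[:2]: print(c,d['score'],world(f,d['xyz']))
go([.5202,-.3169,.165],Rdown(-.2575))"
```

```text
[0.56058817 0.12769931 0.17285389] 0.019221775051520312 [-0.51270175 -0.58747214 -1.49368681]
top 0.68 [0.54711675 0.07953351 0.17234493]
side 0.74 [0.57123831 0.1791988  0.17755679]
offset [-0.8834  0.1307  0.0179] turn [-0.0008  0.0007  0.0123]
```

View pics/a2.png

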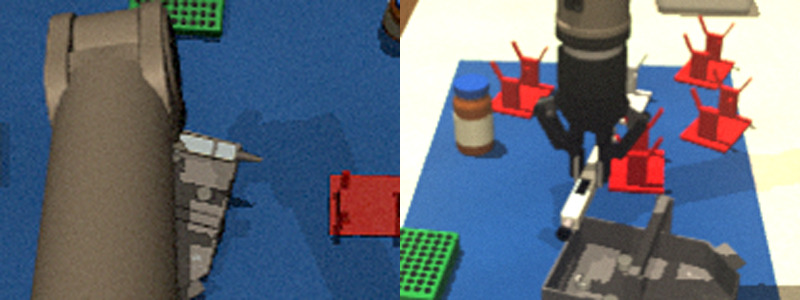

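The pipette is held level, and the tub hasn't moved. I'll carry it over to the metal rest.

Request:
{"op": "carry_out", "data": {
  "offset": [
    [-0.88,0.13,0],
    [-0.88,0.13,0],
    [-0.88,0.13,0],
    [-0.88,0.13,0],
    [-0.88,0.13,0],
    [-0.88,0.13,0],
    [-0.88,0.13,0],
    [-0.88,0.13,0]
  ],
  "turn": [
    [0,0,0.0123],
    [0,0,0.0123],
    [0,0,0.0123],
    [0,0,0.0123],
    [0,0,0.0123],
    [0,0,0.0123],
    [0,0,0.0123],
    [0,0,0.0123]
  ]
}}

```text
clock: 6.1
tcp_pos: [0.5244, -0.2723, 0.1742]
orientation: [-2.488, -1.918, 0.0]
contact_force: [1.7, 0.2, -0.9]
grip_width: 0.0192
```

```bash
python3 -c "
from go import *
go([.5202,-.3169,.135],Rdown(-.2575))"
```

```text
offset [-0.0885  0.0146  0.0784] turn [-0.0001 -0.0001  0.0002]
```

Request:
{"op": "carry_out", "data": {
  "offset": [
    [-0.09,0.015,0],
    [-0.09,0.015,0.06],
    [-0.09,0.015,0.06],
    [-0.09,0.015,0.06],
    [-0.09,0.015,0.06]
  ],
  "turn": [
    [0,0,0],
    [0,0,0],
    [0,0,0],
    [0,0,0],
    [0,0,0]
  ]
}}

```text
clock: 6.6
tcp_pos: [0.5216, -0.3149, 0.1451]
orientation: [2.486, 1.92, 0.001]
contact_force: [0.4, -0.2, -0.3]
grip_width: 0.0198
```

```bash
python3 snap.py a3.png top 310 160 96 72 side 250 110 80 60
python3 -c "
from go import *
o=r.get_obs();print(o['tcp_pos'])
from scipy.optimize import least_squares
for c in ('top','side'):
    f=imaging.grab_frame(c)
    m=outline_of('pipette',c)
    for d in m[:2]:
        ys,xs=np.nonzero(d['region']);print(c,d['score'],len(xs),xs.min(),xs.max(),ys.min(),ys.max())
    yaw=-.2575
    for y in(-.115,-.085,.085,.108):
        print(c,y,np.round(proj(f,o['tcp_pos']+[-np.sin(yaw)*y,np.cos(yaw)*y,-.01]),1))
go([.5202,-.3169,.0805],Rdown(-.2575))"
```

```text
[ 0.52169848 -0.31506277  0.14541292]
top 0.7 304 330 366 196 210
top -0.115 [404.  215.7]
top -0.085 [394.2 213.4]
top 0.085 [338.5 200.2]
top 0.108 [330.9 198.5]
side 0.43 122 273 284 125 145
side -0.115 [291.5 117.3]
side -0.085 [289.4 120.7]
side 0.085 [276.5 141.8]
side 0.108 [274.5 145. ]
offset [-0.0032 -0.0011  0.129 ] turn [ 0.0006 -0.      0.0006]
```

View pics/a3.png

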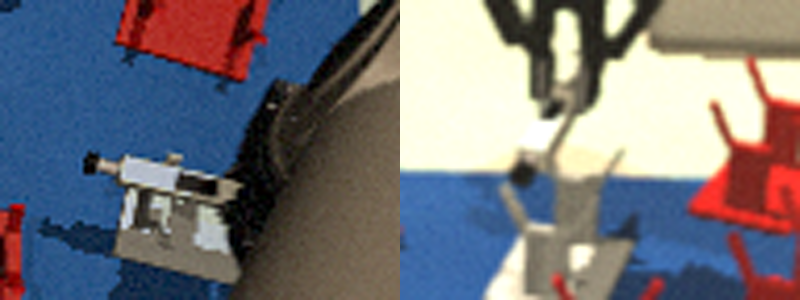

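The pipette in the jaws matches the prediction: plunger end at top pixel (330,198) and side pixel (274,145). It sits centred over the forks, so I lower it.

Request:
{"op": "carry_out", "data": {
  "offset": [
    [-0.003,-0.001,0.05],
    [-0.003,-0.001,0.09],
    [-0.003,-0.001,0.11],
    [-0.003,-0.001,0.128],
    [-0.003,-0.001,0.128],
    [-0.003,-0.001,0.128]
  ],
  "turn": [
    [0,0,0],
    [0,0,0],
    [0,0,0],
    [0,0,0],
    [0,0,0],
    [0,0,0]
  ]
}}

```text
clock: 7.5
tcp_pos: [0.5202, -0.3174, 0.0808]
orientation: [2.488, 1.917, 0.001]
contact_force: [-0.4, -0.3, -0.5]
grip_width: 0.0193
```

Request:
{"op": "carry_out", "data": {
  "offset": [
    [0,0,0.003],
    [0,0,0.003],
    [0,0,0.003]
  ],
  "turn": [
    [0,0,0],
    [0,0,0],
    [0,0,0]
  ]
}}

```text
clock: 7.8
tcp_pos: [0.5203, -0.3174, 0.0797]
orientation: [2.487, 1.917, 0.001]
contact_force: [-0.2, 0.9, 5.9]
grip_width: 0.0196
```

Contact now shows as about 6 N upward, so I open and rise.

Request:
{"op": "carry_out", "data": {
  "offset": [
    [0,0,0],
    [0,0,0],
    [0,0,0],
    [0,0,0],
    [0,0,0],
    [0,0,0]
  ],
  "turn": [
    [0,0,0],
    [0,0,0],
    [0,0,0],
    [0,0,0],
    [0,0,0],
    [0,0,0]
  ],
  "hand": 0.2
}}

```text
clock: 8.4
tcp_pos: [0.5198, -0.3171, 0.0789]
orientation: [-2.488, -1.918, 0.0]
contact_force: [0.9, -0.3, 0.5]
grip_width: 0.0683
```

Request:
{"op": "carry_out", "data": {
  "offset": [
    [0,0,-0.03],
    [0,0,-0.1],
    [0,0,-0.2],
    [0,0,-0.26],
    [0,0,-0.26],
    [0.3,0,-0.26],
    [0.3,0,-0.26],
    [0.3,0,-0.26]
  ],
  "turn": [
    [0,0,0],
    [0,0,0],
    [0,0,0],
    [0,0,0],
    [0,0,0],
    [0,0,0],
    [0,0,0],
    [0,0,0]
  ]
}}

```text
clock: 9.2
tcp_pos: [0.5579, -0.1707, 0.2093]
orientation: [2.489, 1.916, 0.001]
contact_force: [1.4, -0.1, -0.9]
grip_width: 0.0685
```

```bash
python3 -c "
from go import *
go([.489,.144,.19],Rdown(-.272))"
```

```text
offset [ 0.5733 -0.2943  0.0387] turn [ 0.0002 -0.0002  0.0088]
```

Request:
{"op": "carry_out", "data": {
  "offset": [
    [0.3,-0.29,0],
    [0.57,-0.29,0.02],
    [0.57,-0.29,0.04],
    [0.57,-0.29,0.04],
    [0.57,-0.29,0.04],
    [0.57,-0.29,0.04],
    [0.57,-0.29,0.04],
    [0.57,-0.29,0.04]
  ],
  "turn": [
    [0,0,0.009],
    [0,0,0.009],
    [0,0,0.009],
    [0,0,0.009],
    [0,0,0.009],
    [0,0,0.009],
    [0,0,0.009],
    [0,0,0.009]
  ],
  "hand": 0.2
}}

```text
clock: 10.0
tcp_pos: [0.489, 0.1448, 0.1887]
orientation: [-2.493, -1.909, 0.0]
contact_force: [0.7, 0.3, -0.1]
grip_width: 0.0684
```

```bash
python3 snap.py a4.png top 316 170 88 66 side 216 130 160 120
python3 -c "
from go import *
o=r.get_obs();print(o['tcp_pos'],o['clock'],o['joints'])
go([.489,.144,.085],Rdown(-.272))"
```

```text
[0.49011763 0.14022736 0.1890375 ] 10.1 [-0.75935327  0.28671022  0.4282815   2.02585033 -0.15510084  0.85998088
 -0.5149491 ]
offset [ 0.0068 -0.0042  0.2081] turn [-0.      0.0003  0.0013]
```

View pics/a4.png

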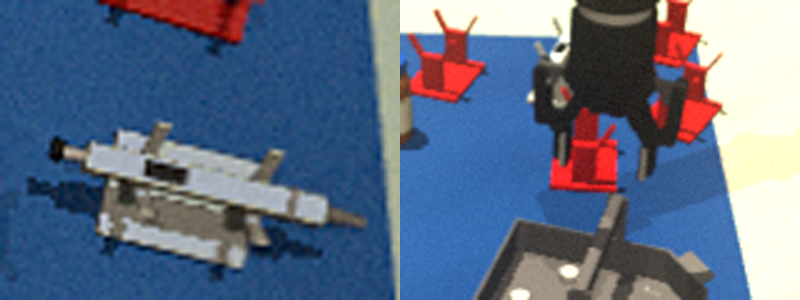

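The pipette lies across both prong pairs. The jaws straddle the tub handle in the side view. I'll descend and grip.

Request:
{"op": "carry_out", "data": {
  "offset": [
    [0.005,-0.004,0.08],
    [0.005,-0.004,0.16],
    [0.005,-0.004,0.208],
    [0.005,-0.004,0.208],
    [0.005,-0.004,0.208],
    [0.005,-0.004,0.208]
  ],
  "turn": [
    [0,0,0],
    [0,0,0],
    [0,0,0],
    [0,0,0],
    [0,0,0],
    [0,0,0]
  ]
}}

```text
clock: 10.7
tcp_pos: [0.4904, 0.1428, 0.0865]
orientation: [2.502, 1.899, 0.004]
contact_force: [0.4, 1.2, 0.5]
grip_width: 0.0681
```

```bash
python3 -c "
from go import *
f=imaging.grab_frame('top');a=onz(f,327.6,202.5,.07);b=onz(f,395.2,218.3,.07)
print(a,b,np.linalg.norm(a-b)); d=(a-b)/np.linalg.norm(a-b);m=b+d*.115;print('pip mid',m,'yaw',np.arctan2(-d[0],d[1]))
c,s=np.cos(-.2575),np.sin(-.2575);e=m-[.5202,-.3169,0];print('in rest',c*e[0]+s*e[1],-s*e[0]+c*e[1]);print(r.get_obs()['tcp_pos'])"
```

```text
[ 0.54775889 -0.21322043  0.07      ] [ 0.49247354 -0.42484535  0.07      ] 0.2187271748213801
pip mid [ 0.52154087 -0.3135795   0.07      ] yaw -0.25553120104772986
in rest 0.00045104904810048727 0.0035524926887523555
[0.490392   0.14318586 0.08660552]
```

Request:
{"op": "carry_out", "data": {
  "offset": [
    [0,0,0],
    [0,0,0],
    [0,0,0],
    [0,0,0],
    [0,0,0],
    [0,0,0],
    [0,0,0],
    [0,0,0]
  ],
  "turn": [
    [0,0,0],
    [0,0,0],
    [0,0,0],
    [0,0,0],
    [0,0,0],
    [0,0,0],
    [0,0,0],
    [0,0,0]
  ],
  "hand": 1,
  "force": 90
}}

```text
clock: 11.55
tcp_pos: [0.489, 0.1436, 0.0854]
orientation: [-2.501, -1.901, -0.0]
contact_force: [-2.9, -0.2, 7.3]
grip_width: 0.0129
```

The pipette sits in the rest within 0.5 mm across and 3.6 mm along. The handle is pinched at 12.9 mm against its 14 mm, so I lift.

Request:
{"op": "carry_out", "data": {
  "offset": [
    [0,0,-0.02],
    [0,0,-0.06],
    [0,0,-0.12],
    [0,0,-0.18],
    [0,0,-0.24],
    [0,0,-0.3],
    [0,0,-0.33],
    [0,0,-0.33]
  ],
  "turn": [
    [0,0,0],
    [0,0,0],
    [0,0,0],
    [0,0,0],
    [0,0,0],
    [0,0,0],
    [0,0,0],
    [0,0,0]
  ]
}}

```text
clock: 12.35
tcp_pos: [0.49, 0.1435, 0.2522]
orientation: [2.501, 1.901, 0.006]
contact_force: [0.1, -0.2, -3.3]
grip_width: 0.0127
```

```bash
python3 -c "
from go import *
o=r.get_obs();print(o['tcp_pos'],o['joints'],o['grip_width'],o['contact_force'],o['moment'])
R0=Ro.from_rotvec(o['orientation'])
# downhill dir in tub frame
yaw=-.272
for ang in (33,):
  dl=np.array([-.75,-.66,0]);dl/=np.linalg.norm(dl)
  dw=Ro.from_rotvec([0,0,yaw]).apply(dl)
  ax=np.cross([0,0,1],dw) # rotate z toward dw
  Rt=Ro.from_rotvec(ax*np.radians(ang))*R0
  print('check z',Rt.apply([0,0,-1]),'dw',dw)
  go(o['tcp_pos']+[.07,.03,.02],Rt,o)
"
```

```text
[0.49001296 0.14354752 0.25217565] [-0.8014019   0.20229534  0.45722864  1.96243107 -0.10683262  0.99569306
 -0.56547685] 0.012738637989686726 [ 0.08863323 -0.17585316 -3.29869381] [ 0.01998095 -0.02122047 -0.02286027]
check z [-0.49344539 -0.23857681  0.83641661] dw [-0.90059718 -0.43465472  0.        ]
offset [ 0.0954  0.1189 -0.0394] turn [-2.885e-01  2.534e-01 -1.000e-04]
```

Request:
{"op": "carry_out", "data": {
  "offset": [
    [0.05,0.06,-0.02],
    [0.095,0.119,-0.04],
    [0.095,0.119,-0.04],
    [0.095,0.119,-0.04],
    [0.095,0.119,-0.04],
    [0.095,0.119,-0.04],
    [0.095,0.119,-0.04],
    [0.095,0.119,-0.04]
  ],
  "turn": [
    [0,0,0],
    [-0.03,0.026,0],
    [-0.075,0.066,0],
    [-0.12,0.105,0],
    [-0.165,0.145,0],
    [-0.21,0.184,0],
    [-0.25,0.22,0],
    [-0.2885,0.2534,0]
  ]
}}

```text
clock: 13.15
tcp_pos: [0.5573, 0.1724, 0.268]
orientation: [2.316, 1.76, 0.843]
contact_force: [0.4, 0.2, -4.2]
grip_width: 0.0128
```

Request:
{"op": "carry_out", "data": {
  "offset": [
    [0,0,0],
    [0,0,0],
    [0,0,0],
    [0,0,0],
    [0,0,0],
    [0,0,0],
    [0,0,0],
    [0,0,0]
  ],
  "turn": [
    [0,0,0],
    [0,0,0],
    [0,0,0],
    [0,0,0],
    [0,0,0],
    [0,0,0],
    [0,0,0],
    [0,0,0]
  ]
}}

```text
clock: 13.95
tcp_pos: [0.5591, 0.1732, 0.2699]
orientation: [2.316, 1.76, 0.844]
contact_force: [-0.1, -0.5, -2.8]
grip_width: 0.0124
```

```bash
python3 snap.py a5.png top 166 160 120 90 side 196 114 192 144
python3 -c "
from go import *
o=r.get_obs();R=Ro.from_rotvec(o['orientation']);zt=-R.apply([0,0,1]);print(o['tcp_pos'],o['joints'],o['grip_width'],o['contact_force'],'tilt',np.degrees(np.arccos(zt[2])),zt)
T=np.array(R.as_matrix()); X=T[:,1];Z=-T[:,2];Y=np.cross(Z,X);g=o['tcp_pos']+.005*Z
c=g-.082*X-.047*Y-.087*Z;print('corner',c)
for k in('top','side'):
  f=imaging.grab_frame(k)
  print(k,'corner px',proj(f,c),'handle',proj(f,g))
  for d in look_for('plug0',k)[:8]:
    w=world(f,d['xyz']);print(k,round(d['score'],2),np.round(w,3),np.round(proj(f,w)),'dist',np.linalg.norm(w-c).round(3))
"
```

```text
[0.55909571 0.17320523 0.26997061] [-0.78375692  0.06779775  0.41801081  2.18595639 -0.21545952  0.32542933
 -0.46141159] 0.01272190491180287 [-0.61553405 -0.54586716 -3.81918393] tilt 33.00152976785514 [-0.49046738 -0.23684977  0.83865603]
corner [0.52118436 0.17578436 0.150752  ]
top corner px (np.float64(200.31351172368983), np.float64(209.8686762792722)) handle (np.float64(194.08545960472014), np.float64(189.57355119837416))
top 0.43 [ 0.508 -0.317  0.013] [356. 216.] dist 0.512
side corner px (np.float64(283.94551704510934), np.float64(216.66634574889252)) handle (np.float64(269.8899722732666), np.float64(169.88336726120642))
side 0.51 [0.555 0.157 0.176] [270. 203.] dist 0.046
```

View pics/a5.png

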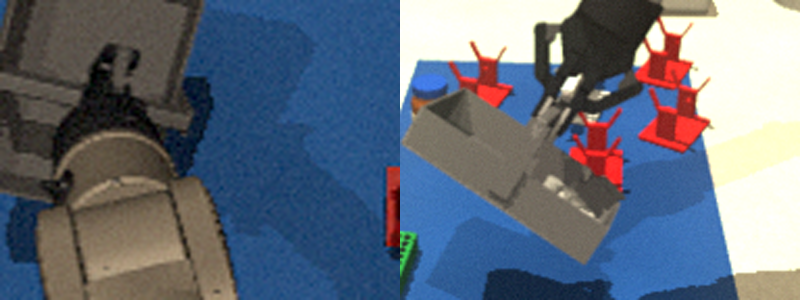

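```bash
python3 snap.py a6.png side 248 176 64 48
```

```text
(no output)
```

View pics/a6.png

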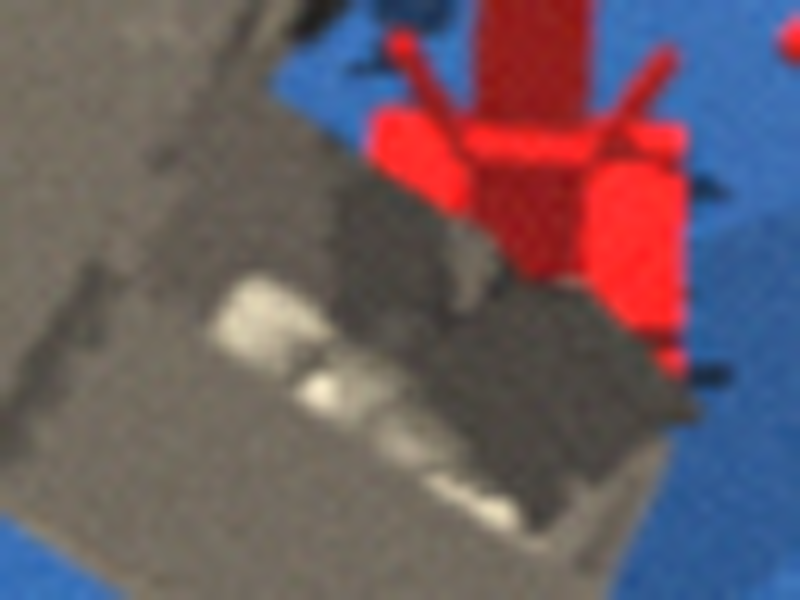

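```bash
python3 -c "
from go import *
o=r.get_obs();T=Ro.from_rotvec(o['orientation']).as_matrix();X=T[:,1];Z=-T[:,2];Y=np.cross(Z,X);g=o['tcp_pos']+.005*Z;b=g-.09*Z
f=imaging.grab_frame('side')
for x,y in((265,285),(265,320),(350,375),(415,430),(480,500)):
  s,d=ray(f,247.5+x/12.5,175.5+y/12.5)
  q=s+d*(((b+.013*Z-s)@Z)/(d@Z))-b;print(x,y,'tub xy mm',np.round(1e3*np.array([q@X,q@Y]),0))
def px(x,y,z): u,v=proj(f,b+x*X+y*Y+z*Z);return round((u-247.5)*12.5),round((v-175.5)*12.5)
print('rim near',px(0,.075,.045),px(-.11,.075,.045),'floor cut',px(-.11,-.025,.003),px(-.06,-.075,.003),'-y floor edge',px(0,-.072,.003),px(.05,-.072,.003))
"
```

```text
265 285 tub xy mm [-28. -70.]
265 320 tub xy mm [-32. -52.]
350 375 tub xy mm [-51. -52.]
415 430 tub xy mm [-67. -45.]
480 500 tub xy mm [-84. -31.]
rim near (51, 232) (620, 604) floor cut (566, 631) (382, 413) -y floor edge (117, 245) (-99, 104)
```

The zoom shows four plugs in a row in the lip corner, at tub (x,y) of roughly (-32,-55), (-51,-52), (-67,-45) and (-84,-31) mm. The fifth is hidden by the near wall, so I'll yaw the tub slowly to see inside.

```bash
python3 -c "
from go import *
o=r.get_obs();R0=Ro.from_rotvec(o['orientation'])
for a in(-12.5,-25,-37.5,-50): go(o['tcp_pos'],Ro.from_rotvec([0,0,np.radians(a)])*R0,o)
"
```

```text
offset [0. 0. 0.] turn [-0.0523 -0.0595  0.122 ]
offset [0. 0. 0.] turn [-0.1046 -0.119   0.244 ]
offset [0. 0. 0.] turn [-0.1568 -0.1785  0.3659]
offset [0. 0. 0.] turn [-0.2091 -0.2381  0.4879]
```

Request:
{"op": "carry_out", "data": {
  "offset": [
    [0,0,0],
    [0,0,0],
    [0,0,0],
    [0,0,0],
    [0,0,0],
    [0,0,0],
    [0,0,0],
    [0,0,0]
  ],
  "turn": [
    [-0.02,-0.0225,0.046],
    [-0.0523,-0.0595,0.122],
    [-0.08,-0.09,0.185],
    [-0.1046,-0.119,0.244],
    [-0.135,-0.1535,0.315],
    [-0.1568,-0.1785,0.366],
    [-0.185,-0.21,0.43],
    [-0.209,-0.238,0.488]
  ]
}}

```text
clock: 15.15
tcp_pos: [0.5589, 0.1737, 0.2703]
orientation: [2.657, 0.663, 0.668]
contact_force: [0.7, 0.1, -4.5]
grip_width: 0.0126
```

Request:
{"op": "carry_out", "data": {
  "offset": [
    [0,0,0],
    [0,0,0],
    [0,0,0],
    [0,0,0],
    [0,0,0],
    [0,0,0]
  ],
  "turn": [
    [0,0,0],
    [0,0,0],
    [0,0,0],
    [0,0,0],
    [0,0,0],
    [0,0,0]
  ]
}}

```text
clock: 15.75
tcp_pos: [0.5591, 0.1727, 0.27]
orientation: [2.656, 0.671, 0.667]
contact_force: [1.0, -0.1, -3.9]
grip_width: 0.0131
```

```bash
cat > plugs.py <<'E'
from go import *
o=r.get_obs();T=Ro.from_rotvec(o['orientation']).as_matrix();X=T[:,1];Z=-T[:,2];Y=np.cross(Z,X);g=o['tcp_pos']+.005*Z;b=g-.09*Z
print(o['clock'],o['tcp_pos'],'tilt',np.degrees(np.arccos(Z[2])),'j',np.round(o['joints'],2),'v',abs(o['qvel']).max(),'corner z',(b-.082*X-.047*Y+.003*Z)[2],o['grip_width'])
f=imaging.grab_frame('side')
im=cv2.resize(cv2.convertScaleAbs(np.ascontiguousarray(f['pixels'][150:246,216:344,::-1]),alpha=1.6),(800,600),interpolation=cv2.INTER_CUBIC)
px=lambda x,y,z:tuple(int((k+.5-q)*6.25) for k,q in zip(proj(f,b+(x*X+y*Y+z*Z)/1e3),(216,150)))
C=[(107,72),(-107,72),(-107,-26),(-61,-72),(107,-72)]
for i in range(5):cv2.line(im,px(*C[i],3),px(*C[(i+1)%5],3),(0,255,0),1)
# 85 mm limit and ideal grid
cv2.polylines(im,[np.array([px(-82+85*np.cos(t),-47+85*np.sin(t),3) for t in np.linspace(0,6.28,60)])],True,(0,255,255),1)
cv2.imwrite('pics/plugs%d.png'%int(o['clock']*10),im);print('pics/plugs%d.png'%int(o['clock']*10))
E
python3 plugs.py; mv pics/plugs1*.png pics/p.png
```

```text
15.75 [0.55911918 0.17267453 0.27003176] tilt 32.91474287860725 j [-1.22  0.17  0.64  2.11  0.63  0.65 -2.15] v 0.010602168665849114 corner z 0.15086674712008108 0.013093016841225321
pics/plugs157.png
```

View pics/p.png

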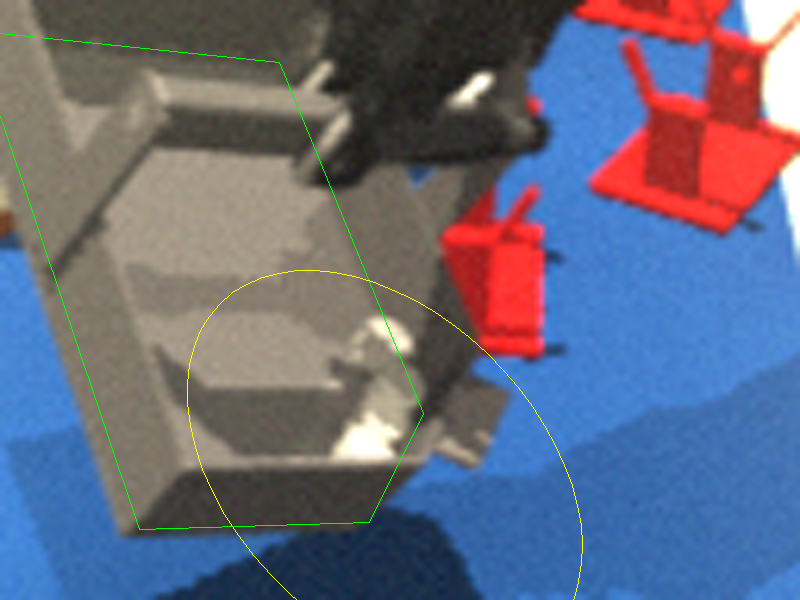

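The yawed view shows the floor empty on both sides of the bow, with the plugs bunched at about (375,390), well inside the yellow 85 mm limit. Only the strip behind the near end wall is hidden. I'll tilt a bit more along that wall so nothing can hang there, then look once more.

Request:
{"op": "carry_out", "data": {
  "offset": [
    [0,0,0],
    [0,0,0],
    [0,0,0],
    [0,0,0],
    [0,0,0],
    [0,0,0],
    [0,0,0],
    [0,0,0]
  ],
  "turn": [
    [0,0.03,0],
    [0,0.06,0],
    [0,0.09,0],
    [0,0.12,0],
    [0,0.12,0],
    [0,0.12,0],
    [0,0.12,0],
    [0,0.12,0]
  ]
}}

```text
clock: 16.6
tcp_pos: [0.5595, 0.1736, 0.2703]
orientation: [2.616, 0.719, 0.914]
contact_force: [0.3, -0.7, -4.2]
grip_width: 0.0128
```

Request:
{"op": "carry_out", "data": {
  "offset": [
    [0,0,0],
    [0,0,0],
    [0,0,0],
    [0,0,0],
    [0,0,0],
    [0,0,0],
    [0,0,0],
    [0,0,0]
  ],
  "turn": [
    [0,0,0],
    [0,0,0],
    [0,0,0],
    [0,0,0],
    [0,0,0],
    [0,0,0],
    [0,0,0],
    [0,0,0]
  ]
}}

```text
clock: 17.4
tcp_pos: [0.5591, 0.1732, 0.2699]
orientation: [2.616, 0.719, 0.914]
contact_force: [-0.6, -0.7, -3.4]
grip_width: 0.0125
```

```bash
python3 plugs.py
python3 - <<'E'
from h import *
f=imaging.grab_frame("top")
for q in("pipette","tube_rack","green_rack","reagent"):
    for d in look_for(q,"top")[:2]:print(q,round(d["score"],2),np.round(world(f,d["xyz"]),3))
import glob,shutil;shutil.copy(sorted(glob.glob("pics/plugs1[67]*"))[-1],"pics/q.png")
E
```

```text
17.4 [0.55905664 0.17320378 0.26992408] tilt 40.39041172647642 j [-1.3   0.1   0.69  2.24  0.99  0.49 -2.48] v 0.0055125499471940925 corner z 0.1503281797358996 0.012450442612747744
pics/plugs174.png
pipette 0.85 [ 0.518 -0.318  0.079]
tube_rack 0.95 [0.571 0.432 0.035]
green_rack 0.8 [0.793 0.109 0.029]
green_rack 0.7 [ 0.506 -0.319  0.006]
reagent 0.7 [ 0.735 -0.175  0.111]
```

View pics/q.png

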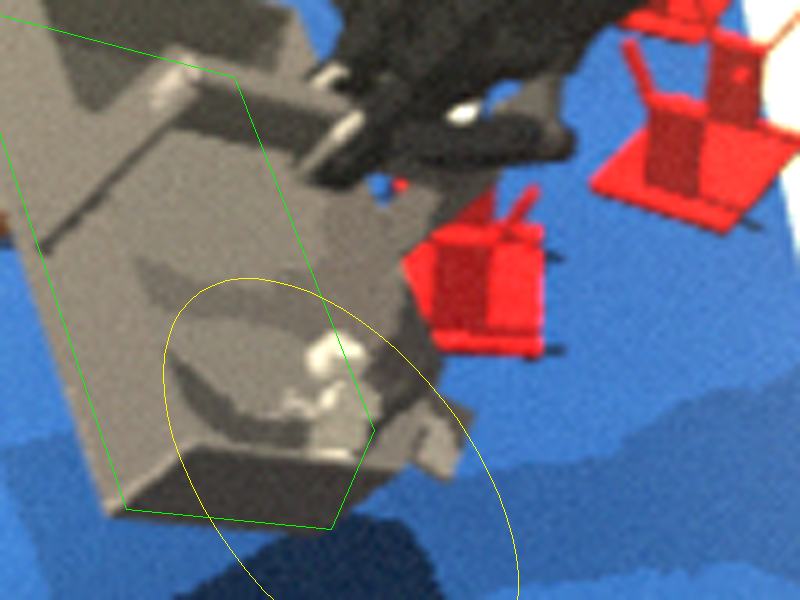

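The plugs are bunched at (335,400), inside the limit circle, and the rest of the visible floor is empty. Everything is still, so I hand it in.

```bash
python3 -c "
from h import *
r.hand_in()"
```

```text
the job is handed in; nothing more can be done
```

I laid the pipette in the bare-metal rest and let go. Then I lifted the tub by its handle, tilted it towards the lip corner and handed in with it held still, at about 17.5 s.

**Pipette:** after release it measured about 0.5 mm off across the rest, 3.6 mm off along it, and in line with it. A look just before hand-in still found it there.

**Tub:** the tilt was 40°, with the lip corner about 150 mm up. The grip was steady and the arm at rest.

**Plugs:** I counted four for certain, in a row in the corner, the farthest about 50 mm from the corner point. I never saw the fifth separately. Across two views the rest of the visible floor was empty. I tilted 7° further to bring down anything caught behind the end wall, the one strip I couldn't see. The network found at most one plug per picture, so it couldn't confirm the count.

**Other things:** the tube rack and jar read within about 5 mm of their starting places. The green rack read about 27 mm off in a picture where the arm and tub may have partly hidden it. I didn't check that further, but nothing came near the rack.

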